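# Slide the test plate into the coupon jig and turn the hold-down dog over it

### The arm

A 7-joint arm with a two-finger parallel gripper is mounted at the origin on a cart in front of the work surface, level with it; the furniture and walls round the work are solid. World frame = base frame: x ahead of the robot, y to its left, z up, the work surface at z = 0. Lengths are in m, angles in rad, forces in N, time in s.
With the tool pointing down it reaches from about 0.425 to 0.925 m from the base axis. Payload 6.8 kg.
Tool frame: the origin (TCP) lies at the very end of the fingers, on their centre line; the grasp point (between the pads) lies 19 mm behind it (r.tcp_to_grasp is the distance from the TCP to the grasp point, in m); z points along the fingers, y is the line along which they close (so a half turn about z gives the same grasp; the last joint's range is limited). The gripper opens to 85 mm and grips with 20 to 120 N. Pads are 22 mm wide; open, the fingers measure 114 mm over their backs; the gripper's body (76 mm by 85 mm) begins 54 mm behind the grasp point. The pads swing forward as they close: fully open they stand 13 mm farther back than shut.
Start: joints at [1.082, 0.477, 0.022, 1.555, -0.011, 1.109, -0.083], TCP at [0.251, -0.627, 0.231] pointing down, gripper open.
Joint ranges: [-2.96, 2.96], [-0.34, 2.1], [-1.41, 1.46], [0.24, 2.44], [-1.37, 4.51], [0.17, 1.92], [-2.96, 2.96]. Speed limits (rad/s): [2.39, 2.39, 3.14, 3.14, 3.14, 3.14, 3.14].

### API

Orientations are given as a rotation vector (axis times angle).
In Python, from bench import r gives the robot as it stands.
- The arm moves only by the tool step_arm, never from a script. Its argument "moves" is a list of rows, each a list of 7 numbers: the shift along the tool's x, y, z in mm, then the turn, a rotation vector about the tool's x, y, z in rad, then the finger opening in mm, from 0 to 85.4. A call has 1 to 8 rows; each row is the pose to reach, as a shift and turn from the pose commanded when the call began, along the tool's axes at that moment; what a row does not reach only later rows make up. A row lasts 1/10 s, in which the tool goes at most 50 mm and 8.59 degrees, less where a joint would pass 70% of its speed; a pose out of reach is approached as far as the arm can. A call with a gripper value outside its range is refused whole. The fingers move at their own pace and stop on an object; "grip_force" is the grip in N (left out, the last holds). Time passes only in rows, so rows that repeat a pose let the fingers close. It gives the time, the measured TCP pose, the force, the opening and the grip force at its end, in the units of the state.
- r.get_obs(): the state, without advancing time (a new reading comes with each control period).
- r.grab_frame(name): name is "scene" or "top" or "wrist"; returns a dict with "image" (384x512x3 uint8, red, green, blue), "depth" (384x512 float32, m along the optical axis (not along the pixel's ray), 0 where there is no reading), "mtx" (3x3 intrinsics, pixels), "rvec" (rotation vector, rad) and "tvec" (3), from world to camera coordinates, as OpenCV has them. Camera axes: x right, y down, z forward; pixel columns grow to the right and rows downward; lengths in m; the calibration is good to about 2 mm. A picture is of the moment at which its call begins.
- r.hand_in(): hands the job in; it is judged then, once.
The state is a dict: "clock": time; "joints": joint angles; "qvel": joint speeds; "tau": joint torques, N m; "tcp_pos": TCP position; "orientation": TCP orientation; "contact_force": force on the tool from outside, world axes, zero at the start; "moment": the same for the moment, N m; "grip_width": finger opening in m; "gripper_force": force on a finger pad.
Only numpy, scipy, OpenCV 4.12 (cv2) and the standard library are available. Lean on these libraries where they do the work, as an engineer would, in place of code of your own. Each camera call takes 0.05 s, during which the arm holds its last target. There are 200 camera calls.

### The job

Set the loose steel practice plate in the coupon jig for its bead to be dressed, without picking it up: with a fingertip, push it along the two rails towards the end stop until it drops and lies flat in the notch. Then push the hold-down dog by its upright pin round over the plate, as far as it will go. Leave the gas cup, the pliers and the angle-iron off-cut where they are.

Things in the scene. Friction and masses are not known exactly. Their poses are not given: they have to be found in the camera images.
- plate: loose steel practice plate with a weld bead, 150 x 100 mm, sheet 4 mm thick (bead up to 2 mm higher, lengthwise near the middle), 0.3 to 0.65 kg. Origin: centre of its underside; x along its length, y along its width, z up. Starts lying on the rails, lengthwise, its centre 90 to 145 mm short of the notch's centre. To be pushed, never lifted (10 mm at most).
- jig: steel jig bolted to the table. Origin: on the table top under the notch's centre; x along the two rails, the way the plate slides, towards the end stop; y to the left of that; z up. The rails run from x = -235 mm to the stop, each a ledge 20 mm wide; outside them guide walls 6 mm thick, 104 mm apart inside, tops 33 mm above the table, keep the plate straight.
- gap (a point): mid-width of the free gap between the rail ledges, at the rails' open end (jig x = -235 mm), at ledge height, 26 mm above the table. The gap is 63 mm wide all along and nothing in it stands over 6 mm above the table, so a fingertip in it reaches below the plate and pushes on its rear edge. Axes as the jig's.
- step (a point): where the ledges step down into the notch: mid-width, jig x = -77.5 mm, 26 mm above the table. From here to the stop the ledges are 6 mm lower (20 mm above the table). The plate's front end dips first; its rear end drops only when it is past this step, within the last 5 mm before its front meets the stop. Axes as the jig's.
- notch (a point): centre of the notch floor, 20 mm above the table. The notch is 155 mm long, from the step at jig x = -77.5 mm to the end stop at +77.5 mm (stop 33 mm high). With the plate home, the centre of its underside lies within about 3 mm of this point. Axes as the jig's.
- dog (a joint): angle of the flat hold-down dog, rad. 0: parked, pointing in jig -x outside the wall on the -y side; 1.571: at its stop, pointing in jig +y over the plate's edge, through a window in that wall. Turns clockwise from above; light friction (1.5 N at the pin), stays where left; starts at 0 to 0.35. It passes 2 mm above a seated plate; a plate not down in the notch blocks it.
- dog_pivot (a point): pivot axis of the dog, at jig x = -45 mm, y = -83 mm, 26 mm above the table (the dog's underside; it is 8 mm thick, 16 mm wide and reaches 52 mm from here). The bolt head on the pivot reaches to 42 mm above the table. Axes as the jig's.
- dog_pin (a point): top of the dog's upright pin: 12 mm thick, standing 42 mm from the pivot axis on the dog's finger, from 34 up to 70 mm above the table. This point turns with the dog.
- gas_cup: bystander: small pink ceramic gas cup, 21 mm across, 26 mm high, standing on the table on the +y side of the jig. Origin: centre of its underside.
- pliers: bystander: pliers with red handles, 178 x 54 x 12 mm, lying on the table on the +y side of the jig. Origin: middle of the underside.
- angle_iron: bystander: angle-iron off-cut, 85 x 40 x 40 mm, one leg flat on the table and the other upright, on the -y side of the jig near the end stop. Origin: middle of the underside.
Mind the look-alikes: they are no part of the job. What is shaped like the plate but blue is not meant.

How it is judged:
By the outcome, as a careful person would: the job done as asked, in the order asked, and still so for the second after the job is handed in, with the robot touching nothing.
It also fails if it takes over 51 s, if anything falls off the work surface, if the arm or the gripper's body presses on something with over 40 N, if the wrist force passes 120 N, or if a joint passes its speed limit or range.

## Working session

There is one attempt and no reset: what is moved stays moved. The work goes in short steps, Python scripts to look and compute and a tool call to move; the robot and the scene stay as the last step left them, time stands still between calls to the robot, and variables do not carry over. Pictures are saved under pics/ and viewed, at most 10 in all, crops included, and the job is handed in when it is done.

Besides the shell and the picture viewer there is one more tool, called after "Call:" as name([rows], argument=value, ...), one row to a line, values as JSON. step_arm: Moves the arm, as the interface text tells. Its arguments: {"type":"object","properties":{"moves":{"type":"array","items":{"type":"array","items":{"type":"number"}}},"grip_force":{"type":"number"}},"required":["moves"]}

```bash
mkdir -p pics; cat > h.py <<'E'
import numpy as np, cv2
from bench import r
def grab(n):
    f=r.grab_frame(n); np.savez('pics/'+n+'.npz',**f); return f
def load(n): return dict(np.load('pics/'+n+'.npz'))
def world(f,u,v,z=None):
    K=f['mtx'];R=cv2.Rodrigues(f['rvec'])[0];t=np.ravel(f['tvec'])
    d=np.linalg.inv(K)@[u,v,1.]; c=-R.T@t; w=R.T@d
    if z is None:
        return c+w*f['depth'][int(v),int(u)]
    return c+w*(z-c[2])/w[2]
def save(im,n): cv2.imwrite('pics/'+n,cv2.cvtColor(im,cv2.COLOR_RGB2BGR))
E
python3 - <<'E'
from h import *
for n in('top','scene'):
    f=grab(n); save(f['image'],n+'1.png')
print(r.get_obs())
E
```

```text
{'clock': 0.1, 'joints': array([ 1.08188453,  0.4777195 ,  0.02234415,  1.55630979, -0.0114952 ,
        1.10928327, -0.08309834]), 'qvel': array([-0.00028928, -0.0005555 , -0.00103834, -0.00195887, -0.00024656,
        0.00117423, -0.00078413]), 'tau': array([ 4.46233928e-03, -5.97760069e+01,  1.61407616e+00, -2.81954831e+01,
        1.28753707e-02,  4.99335118e-03, -2.47449668e-05]), 'tcp_pos': array([ 0.25068163, -0.62617871,  0.23043964]), 'orientation': array([-3.08330132e+00, -5.94314572e-01,  6.56558115e-04]), 'contact_force': array([ 0.04599565,  0.46475333, -0.06593914]), 'moment': array([-0.03134614, -0.01364643,  0.00793722]), 'gripper_force': 0.0, 'grip_width': 0.08555000845262377}
```

View pics/top1.png

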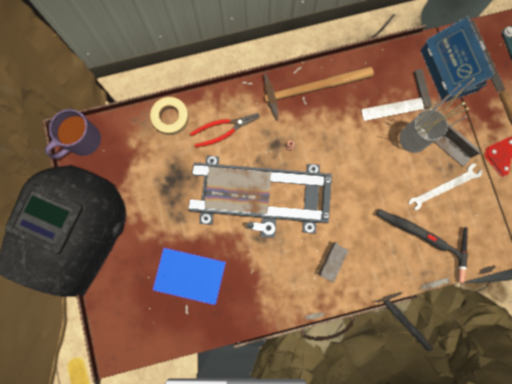

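View pics/scene1.png

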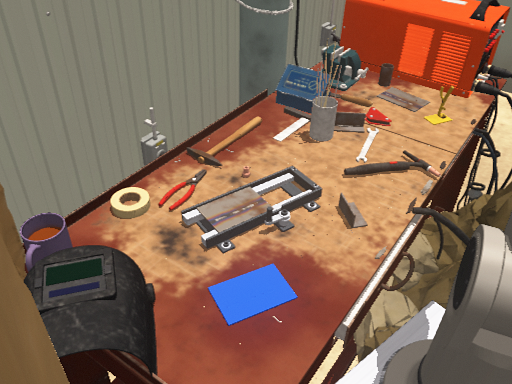

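The steel plate lies in the jig at top (237,188). The look-alikes are the blue sheet at top (190,275) and another sheet at scene (402,98). The dog is at top (262,227), the pliers at (225,130), the cup at (290,144) and the angle iron at (333,262). I choose the plate in the jig and check it in a close crop.

```bash
python3 - <<'E'
from h import *
f=load('top'); c=f['image'][145:245,180:345]
save(cv2.resize(c,None,fx=4.8,fy=4.8,interpolation=cv2.INTER_CUBIC),'crop1.png')
for p in [(190,168),(237,188),(330,175),(268,228)]: print(p,world(f,*p))
E
```

```text
(190, 168) [ 0.64389498  0.11793226 -0.00340888]
(237, 188) [5.89064958e-01 5.08497275e-04 2.77200764e-02]
(330, 175) [ 0.62067371 -0.21837293  0.03179964]
(268, 228) [ 0.49379302 -0.07236306  0.04251808]
```

View pics/crop1.png

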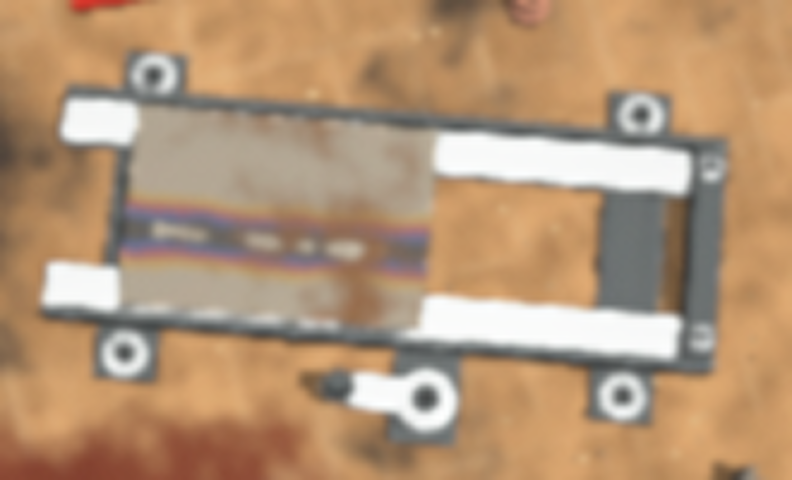

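```bash
cat >> h.py <<'E'
def W(f,a,b,z): return world(f,180+a/4.8-.4,145+b/4.8-.4,z)
E
python3 - <<'E'
from h import *
f=load('top')
P={'openL':(60,141,.026),'openR':(49,264,.026),'ledgeL_in_end':(690,192,.02),'ledgeR_in_end':(680,315,.02),
'wallL0':(68,90,.033),'wallR0':(42,317,.033),'wallL1':(725,140,.033),'wallR1':(712,371,.033),
'pivot':(426,398,.042),'pin':(338,386,.07),'prL':(134,105,.030),'prR':(119,308,.030),'pfL':(436,130,.030),'pfR':(423,328,.030)}
Q={k:W(f,*v) for k,v in P.items()}
for k,v in Q.items(): print(k,v.round(4))
o=(Q['openL']+Q['openR'])/2; 
e=(Q['ledgeL_in_end']+Q['ledgeR_in_end'])/2
w0=(Q['wallL0']+Q['wallR0'])/2;w1=(Q['wallL1']+Q['wallR1'])/2
for a,b in((o,e),(w0,w1)):
    d=(b-a)[:2];print(np.linalg.norm(d),np.arctan2(d[1],d[0]))
d=(Q['wallL0']+Q['openL']-Q['wallR0']-Q['openR'])[:2];print('y dir',np.arctan2(d[1],d[0])-np.pi/2)
th=np.arctan2(*((w1-w0+e-o)[:2][::-1])); x=np.array([np.cos(th),np.sin(th)]);y=np.array([-x[1],x[0]])
for k,v in Q.items():
    d=v[:2]-o[:2]; print(k,(d@x*1000-235).round(1),(d@y*1000).round(1))
print('th',th,'notch',o[:2]+.235*x)
s=r.get_obs(); print(s['tcp_pos'],cv2.Rodrigues(s['orientation'])[0].round(4))
E
```

```text
openL [0.6226 0.1078 0.026 ]
openR [0.561  0.1114 0.026 ]
ledgeL_in_end [ 0.5998 -0.2042  0.02  ]
ledgeR_in_end [ 0.5385 -0.1981  0.02  ]
wallL0 [0.6469 0.1035 0.033 ]
wallR0 [0.5339 0.1129 0.033 ]
wallL1 [ 0.6234 -0.2197  0.033 ]
wallR1 [ 0.5097 -0.2111  0.033 ]
pivot [ 0.495  -0.0732  0.042 ]
pin [ 0.4978 -0.0316  0.07  ]
prL [0.6402 0.0711 0.03  ]
prR [0.5389 0.076  0.03  ]
pfL [ 0.6283 -0.0782  0.03  ]
pfR [ 0.53  -0.072  0.03 ]
0.3115535790315734 -1.643625229565363
0.3244969256715706 -1.6443560217655175
y dir -1.6448894191710948
openL -235.5 30.9
openR -234.5 -30.9
ledgeL_in_end 77.3 30.9
ledgeR_in_end 75.8 -30.7
wallL0 -233.0 55.3
wallR0 -234.1 -58.0
wallL1 91.1 55.6
wallR1 90.8 -58.5
pivot -45.6 -83.2
pin -87.3 -83.5
prL -200.1 51.0
prR -197.6 -50.3
pfL -50.4 50.1
pfR -49.4 -48.3
th -1.6439980613149048 notch [ 0.57463233 -0.12478569]
[ 0.25068163 -0.62617871  0.23043964] [[ 9.284e-01  3.717e-01 -7.000e-04]
 [ 3.717e-01 -9.284e-01  1.400e-03]
 [-1.000e-04 -1.600e-03 -1.000e+00]]
```

Calibration agrees with the jig dimensions: the jig x axis is at yaw -1.644, the notch is at (0.575, -0.125), and the plate's rear edge is at jig x ≈ -199. The dog is at about 0. I now approach the open end with the fingers shut, tool y along jig x.

Call:
step_arm([
  [588,-552,0,0,0,0.454,0],
  [588,-552,0,0,0,0.454,0],
  [588,-552,0,0,0,0.454,0],
  [588,-552,0,0,0,0.454,0],
  [588,-552,0,0,0,0.454,0],
  [588,-552,0,0,0,0.454,0],
  [588,-552,0,0,0,0.454,0],
  [588,-552,0,0,0,0.454,0],
])

```text
clock: 0.9
tcp_pos: [0.42, -0.2625, 0.2312]
orientation: [3.139, -0.115, -0.0]
contact_force: [1.4, 0.1, 0.2]
grip_width: 0.0001
gripper_force: 0.0
```

```bash
cat >> h.py <<'E'
def tgt(jx,jy,z,quiet=False):
    s=r.get_obs(); R=cv2.Rodrigues(s['orientation'])[0]; th=-1.644
    x=np.array([np.cos(th),np.sin(th),0]);y=np.array([-x[1],x[0],0]);o=np.array([.5746,-.1248,0])
    p=s['tcp_pos']; d=p-o
    print('t',round(s['clock'],2),'jig mm',(np.array([d@x,d@y,p[2]])*1000).round(1),'yaw',round(np.arctan2(R[1,0],R[0,0]),3),'tilt',R[:2,2].round(3),'F jig',(s['contact_force']@x).round(1),(s['contact_force']@y).round(1),s['contact_force'][2].round(1))
    g=o+jx/1e3*x+jy/1e3*y; g[2]=z/1e3
    print('tool shift mm',(R.T@(g-p)*1000).round(1),'turn z',round(np.arctan2(R[1,0],R[0,0])-(th+np.pi/2),3))
E
python3 -c "
from h import *
tgt(-230,0,231)"
```

```text
t 0.9 jig mm [ 148.6 -144.1  231.2] yaw -0.073 tilt [-0. -0.] F jig -0.2 1.3 0.2
tool shift mm [ 1.441e+02 -3.786e+02  2.000e-01] turn z -0.0
```

Call:
step_arm([
  [144,-379,0,0,0,0,0],
  [144,-379,0,0,0,0,0],
  [144,-379,0,0,0,0,0],
  [144,-379,0,0,0,0,0],
  [144,-379,0,0,0,0,0],
  [144,-379,0,0,0,0,0],
  [144,-379,0,0,0,0,0],
  [144,-379,0,0,0,0,0],
])

```text
clock: 1.7
tcp_pos: [0.5891, 0.0998, 0.231]
orientation: [3.139, -0.115, -0.001]
contact_force: [1.4, -0.4, 0.4]
grip_width: 0.0
gripper_force: 0.0
```

```bash
python3 -c "
from h import *
tgt(-232,0,60)"
```

```text
t 1.7 jig mm [-225.    -1.9  231. ] yaw -0.073 tilt [-0. -0.] F jig 0.3 1.4 0.4
tool shift mm [  2.  -7. 171.] turn z -0.0
```

Call:
step_arm([
  [1,-5,45,0,0,0,0],
  [1,-5,90,0,0,0,0],
  [1,-5,130,0,0,0,0],
  [1,-5,160,0,0,0,0],
  [1,-5,171,0,0,0,0],
  [1,-5,171,0,0,0,0],
])

```text
clock: 2.3
tcp_pos: [0.5889, 0.1026, 0.0588]
orientation: [3.139, -0.115, -0.005]
contact_force: [-0.1, -0.3, 0.4]
grip_width: 0.0002
gripper_force: 0.0
```

```bash
python3 -c "
from h import *
tgt(-228,0,13)
f=grab('wrist'); g=grab('scene')
save(np.hstack([cv2.resize(f['image'],(400,300)),cv2.resize(g['image'][150:270,160:340],(400,300))]),'w1.png')"
```

```text
t 2.3 jig mm [-227.9   -2.3   58.8] yaw -0.073 tilt [-0.003 -0.001] F jig 0.3 -0.1 0.4
tool shift mm [ 2.5 -0.2 45.8] turn z 0.0
```

View pics/w1.png

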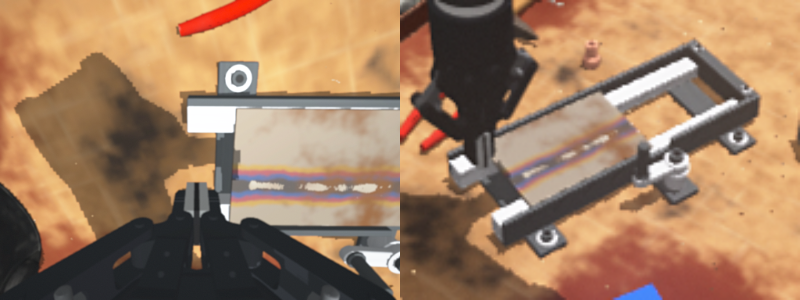

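The shut fingers stand over the gap (wrist half at (197,190)), just behind the plate's rear edge at (232,190). I lower them.

Call:
step_arm([
  [2,-4,20,0,0,0,0],
  [2,-4,38,0,0,0,0],
  [2,-4,45,0,0,0,0],
  [2,-4,45,0,0,0,0],
])

```text
clock: 2.8
tcp_pos: [0.5927, 0.1067, 0.0159]
orientation: [-3.139, 0.115, -0.001]
contact_force: [-0.8, -0.2, 0.3]
grip_width: -0.0
gripper_force: 0.0
```

```bash
python3 -c "
from h import *
tgt(-100,0,13)"
```

```text
t 2.8 jig mm [-232.3    1.2   15.9] yaw -0.073 tilt [ 0.001 -0.   ] F jig 0.2 -0.7 0.3
tool shift mm [ -1.1 132.3   2.9] turn z -0.0
```

Call:
step_arm([
  [-1,8,2,0,0,0,0],
  [-1,16,2,0,0,0,0],
  [-1,24,2,0,0,0,0],
  [-1,32,2,0,0,0,0],
  [-1,40,2,0,0,0,0],
  [-1,48,2,0,0,0,0],
  [-1,56,2,0,0,0,0],
  [-1,64,2,0,0,0,0],
])

```text
clock: 3.6
tcp_pos: [0.5876, 0.0439, 0.0141]
orientation: [-3.138, 0.114, -0.003]
contact_force: [0.2, 6.0, 4.4]
grip_width: -0.0003
gripper_force: 2.8
```

```bash
python3 -c "
from h import *
tgt(-100,0,13)"
```

```text
t 3.6 jig mm [-169.2    0.7   14.1] yaw -0.072 tilt [0.002 0.002] F jig -6.0 -0.2 4.4
tool shift mm [-0.7 69.2  1. ] turn z 0.001
```

Call:
step_arm([
  [0,8,0,0,0,0,0],
  [0,16,0,0,0,0,0],
  [0,24,0,0,0,0,0],
  [0,32,0,0,0,0,0],
  [0,40,0,0,0,0,0],
  [0,48,0,0,0,0,0],
  [0,56,0,0,0,0,0],
  [0,64,0,0,0,0,0],
])

```text
clock: 4.4
tcp_pos: [0.5813, -0.0222, 0.0128]
orientation: [3.139, -0.116, -0.002]
contact_force: [0.3, 1.3, -1.2]
grip_width: -0.0003
gripper_force: 1.0
```

```bash
python3 -c "
from h import *
tgt(-90,0,13)
f=grab('wrist'); g=grab('scene')
save(np.hstack([cv2.resize(f['image'],(400,300)),cv2.resize(g['image'][150:270,160:340],(400,300))]),'w2.png')"
```

```text
t 4.4 jig mm [-102.9   -0.9   12.8] yaw -0.074 tilt [-0.001 -0.001] F jig -1.3 0.3 -1.2
tool shift mm [ 0.9 12.9 -0.2] turn z -0.001
```

View pics/w2.png

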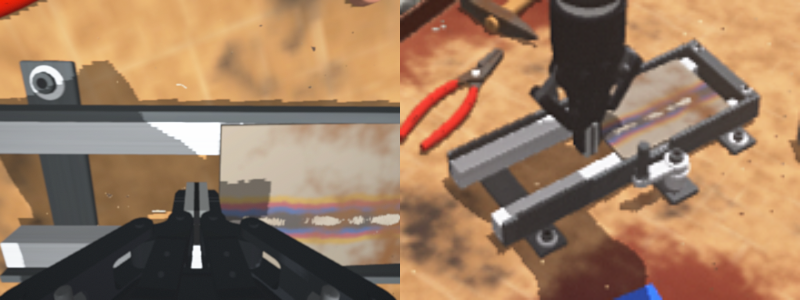

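The plate's rear edge sits at wrist (220,190), against the finger and still short of the notch. I push on slowly.

Call:
step_arm([
  [1,3,0,0,0,0,0],
  [1,6,0,0,0,0,0],
  [1,9,0,0,0,0,0],
  [1,12,0,0,0,0,0],
  [1,14,0,0,0,0,0],
  [1,16,0,0,0,0,0],
])

```text
clock: 5.1
tcp_pos: [0.5819, -0.0369, 0.0134]
orientation: [-3.139, 0.115, -0.0]
contact_force: [1.0, 1.9, -1.1]
grip_width: -0.0
gripper_force: 1.0
```

```bash
python3 -c "
from h import *
tgt(-85,0,13)
f=grab('wrist')
for v in (170,190,210): print([round(float(world(f,u,v)[2])*1000,1) for u in range(270,500,25)])"
```

```text
t 5.1 jig mm [-88.2   0.9  13.4] yaw -0.073 tilt [0. 0.] F jig -1.9 0.8 -1.1
tool shift mm [-0.9  3.2  0.4] turn z 0.0
[27.5, 24.9, 24.7, 25.8, 23.7, 24.5, 24.8, 25.2, 24.7, 24.6]
[25.7, 24.9, 25.6, 24.8, 25.6, 25.2, 24.3, 24.3, 25.1, 23.8]
[0.4, 23.9, 24.8, 24.5, 24.3, 24.1, 25.9, 24.0, 24.4, 24.7]
```

The plate top reads 24–25 mm along its whole length, so it is flat in the notch (20 + 4). I back off, rise, and go to the -y side of the dog's pin.

Call:
step_arm([
  [0,-10,0,0,0,0,0],
  [0,-12,-30,0,0,0,0],
  [0,-12,-75,0,0,0,0],
  [0,-10,-90,0,0,0,0],
  [-40,0,-90,0,0,0,0],
  [-85,2,-90,0,0,0,0],
  [-113,2,-90,0,0,0,0],
  [-113,2,-90,0,0,0,0],
])

```text
clock: 5.95
tcp_pos: [0.4644, -0.0309, 0.1028]
orientation: [3.138, -0.115, -0.007]
contact_force: [-0.0, 0.3, 0.1]
grip_width: -0.0001
gripper_force: 0.0
```

```bash
python3 -c "
from h import *
tgt(-86,-112,48)
f=grab('top'); g=grab('wrist')
save(np.hstack([cv2.resize(g['image'],(400,300)),cv2.resize(f['image'][150:255,190:330],(400,300),interpolation=2)]),'w3.png')"
```

```text
t 5.95 jig mm [ -85.6 -116.8  102.8] yaw -0.073 tilt [-0.004 -0.001] F jig -0.3 -0.0 0.1
tool shift mm [ 5.  -0.5 54.8] turn z 0.0
```

View pics/w3.png

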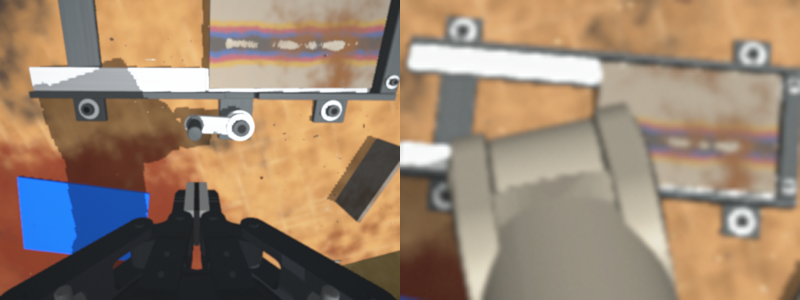

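The plate fills the notch, with its front at the stop and its rear at the step, wrist (210,40). The pin at wrist (193,130) is straight ahead of the finger at (197,190). I descend, then push in +y.

Call:
step_arm([
  [0,0,30,0,0,0,0],
  [0,0,50,0,0,0,0],
  [0,0,55,0,0,0,0],
  [0,0,55,0,0,0,0],
])

```text
clock: 6.45
tcp_pos: [0.4696, -0.0303, 0.0478]
orientation: [-3.139, 0.115, 0.001]
contact_force: [-0.1, 0.4, 0.8]
grip_width: -0.0003
gripper_force: 0.0
```

```bash
python3 -c "
from h import *
tgt(-86,-100,48);tgt(-68,-64,48)"
```

```text
t 6.45 jig mm [ -86.6 -111.6   47.8] yaw -0.073 tilt [-0.001  0.   ] F jig -0.4 -0.1 0.8
tool shift mm [11.6  0.6 -0.3] turn z 0.0
t 6.45 jig mm [ -86.6 -111.6   47.8] yaw -0.073 tilt [-0.001  0.   ] F jig -0.4 -0.1 0.8
tool shift mm [47.6 18.6 -0.3] turn z 0.0
```

Call:
step_arm([
  [8,0,0,0,0,0,0],
  [16,0,0,0,0,0,0],
  [23,1,0,0,0,0,0],
  [29,3,0,0,0,0,0],
  [35,6,0,0,0,0,0],
  [41,11,0,0,0,0,0],
  [46,16,0,0,0,0,0],
  [46,16,0,0,0,0,0],
])

```text
clock: 7.25
tcp_pos: [0.5147, -0.0513, 0.0484]
orientation: [3.139, -0.118, 0.002]
contact_force: [0.1, -0.6, -1.1]
grip_width: 0.0004
gripper_force: 0.0
```

```bash
python3 -c "
from h import *
tgt(-68,-64,48)
g=grab('wrist')
save(g['image'],'w4.png')"
```

```text
t 7.25 jig mm [-68.9 -65.1  48.4] yaw -0.075 tilt [ 0.001 -0.001] F jig 0.5 0.1 -1.1
tool shift mm [1.1 0.9 0.4] turn z -0.002
```

View pics/w4.png

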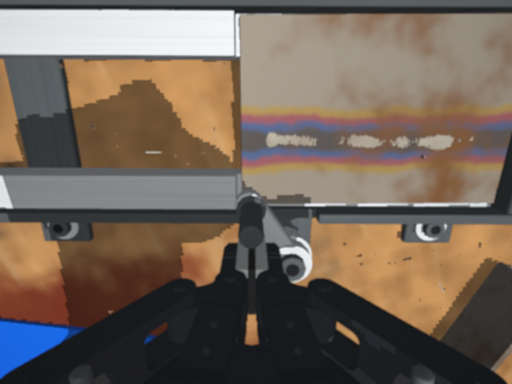

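The dog is at about 55°, with its pin at (250,205) against the fingertip. I go round to push it along +x.

Call:
step_arm([
  [-7,0,0,0,0,0,0],
  [-7,-15,0,0,0,0,0],
  [-7,-29,0,0,0,0,0],
  [5,-29,0,0,0,0,0],
  [18,-29,0,0,0,0,0],
  [20,-24,0,0,0,0,0],
  [21,-19,0,0,0,0,0],
  [22,-14,0,0,0,0,0],
])

```text
clock: 8.1
tcp_pos: [0.538, -0.0368, 0.0486]
orientation: [-3.138, 0.114, -0.005]
contact_force: [5.2, 4.7, -1.6]
grip_width: -0.0006
gripper_force: 2.7
```

Call:
step_arm([
  [1,4,0,0,0,0,0],
  [2,8,0,0,0,0,0],
  [2,12,0,0,0,0,0],
  [2,16,0,0,0,0,0],
  [2,18,0,0,0,0,0],
  [2,18,0,0,0,0,0],
])

```text
clock: 8.7
tcp_pos: [0.5365, -0.0566, 0.0481]
orientation: [3.139, -0.116, -0.002]
contact_force: [0.4, 0.6, -0.6]
grip_width: 0.0001
gripper_force: 0.1
```

```bash
python3 -c "
from h import *
tgt(-65,-41,48)
g=grab('wrist')
save(g['image'],'w5.png')"
```

```text
t 8.7 jig mm [-65.2 -43.   48.1] yaw -0.074 tilt [-0.001 -0.001] F jig -0.6 0.4 -0.6
tool shift mm [2.  0.2 0.1] turn z -0.001
```

View pics/w5.png

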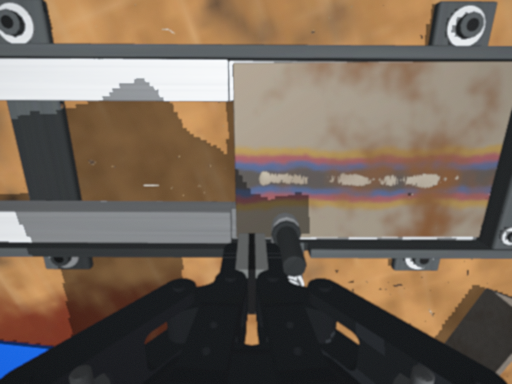

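The pin at (290,235) is now beside the finger and nearly across. I keep pushing gently until the stop is felt.

Call:
step_arm([
  [1,1,0,0,0,0,0],
  [1,2,0,0,0,0,0],
  [1,3,0,0,0,0,0],
  [1,3,0,0,0,0,0],
])

```text
clock: 9.15
tcp_pos: [0.5373, -0.0572, 0.0479]
orientation: [-3.138, 0.113, 0.003]
contact_force: [-2.4, 5.4, -0.3]
grip_width: -0.0002
gripper_force: 2.5
```

```bash
python3 -c "
from h import *
tgt(-60,-41,48)"
```

```text
t 9.15 jig mm [-64.7 -42.1  47.9] yaw -0.072 tilt [-0.002  0.001] F jig -5.2 -2.8 -0.3
tool shift mm [ 1.1  4.7 -0.1] turn z 0.001
```

Call:
step_arm([
  [0,2,0,0,0,0,0],
  [0,4,0,0,0,0,0],
  [0,4,0,0,0,0,0],
  [0,4,0,0,0,0,0],
])

```text
clock: 9.55
tcp_pos: [0.5372, -0.0576, 0.048]
orientation: [-3.135, 0.108, 0.002]
contact_force: [-1.4, 13.9, -0.3]
grip_width: -0.0002
gripper_force: 6.5
```

```bash
python3 -c "
from h import *
tgt(-60,-41,48)"
```

```text
t 9.55 jig mm [-64.3 -42.2  48. ] yaw -0.069 tilt [-0.001  0.005] F jig -13.7 -2.4 -0.3
tool shift mm [ 1.2  4.3 -0. ] turn z 0.004
```

The stop is reached: 14 N and no further movement. I back off in -x, rise clear and check.

Call:
step_arm([
  [0,-8,0,0,0,0,0],
  [0,-18,0,0,0,0,0],
  [0,-25,-30,0,0,0,0],
  [0,-35,-75,0,0,0,0],
  [-20,-45,-120,0,0,0,0],
  [-50,-60,-150,0,0,0,0],
  [-80,-60,-150,0,0,0,0],
  [-80,-60,-150,0,0,0,0],
])

```text
clock: 10.35
tcp_pos: [0.4597, 0.0031, 0.1992]
orientation: [3.138, -0.113, 0.0]
contact_force: [0.4, -1.5, -0.1]
grip_width: -0.0
gripper_force: 0.0
```

```bash
python3 -c "
from h import *
tgt(0,0,200)
g=grab('wrist'); save(g['image'],'w6.png')"
```

```text
t 10.35 jig mm [-119.2 -124.   199.2] yaw -0.072 tilt [ 0.    -0.002] F jig 1.5 0.5 -0.1
tool shift mm [123.8 119.3  -0.6] turn z 0.001
```

View pics/w6.png

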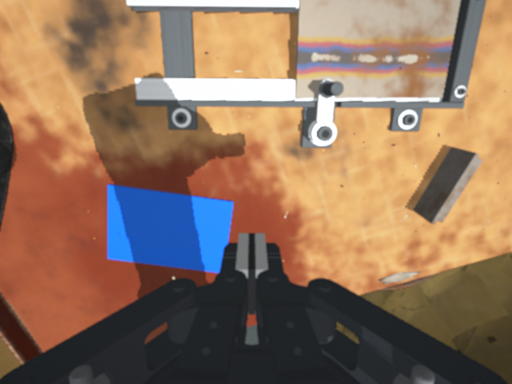

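```bash
python3 -c "
from h import *
f=load('wrist');th=-1.644;x=np.array([np.cos(th),np.sin(th)]);y=np.array([-x[1],x[0]])
for p in [(332,88,.07),(323,132,.042),(298,70,.024),(450,70,.024)]:
    d=(world(f,*p)[:2]-[.5746,-.1248])*1000;print(p,(d@x).round(1),(d@y).round(1))
print([round(float(world(f,u,v)[2])*1000,1) for v in (20,40,85) for u in (305,360,400,445)])
r.hand_in()"
```

```text
(332, 88, 0.07) -50.0 -39.5
(323, 132, 0.042) -48.2 -80.3
(298, 70, 0.024) -73.2 -21.7
(450, 70, 0.024) 77.7 -21.5
[26.0, 24.7, 24.0, 23.1, 25.3, 25.4, 23.8, 25.2, 24.8, 24.7, 25.2, 21.2]
the job is handed in; nothing more can be done
```

The plate lies flat in the notch and the dog is turned over it to its stop; the cup, pliers and angle iron were never touched, and I handed the job in at about 10.4 s.

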